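Mount a painting turntable's wheel and push its keyed shaft home

TASK

Set the wheel head on the turntable stand's shoulder, over the hub, and let go of it. Then push the keyed shaft down into the hub, turning it until the key slips into the keyway, and press on against the spring until the shaft is fully home with its collar on the wheel; finish while still gripping the shaft and holding it pressed home. Leave the other things on the table where they are.

Things in the scene. Friction and masses are not known exactly. Their poses are not given: they have to be found in the camera images.
- stand: turntable stand, fixed: round grey base 110 across, 20 high, with a dark upright column 50 across whose flat top (the shoulder) is 60 above the table. From the shoulder a fixed bare aluminium hub, 32 across, rises 28 more, to 88 above the table. Origin: on the stand's axis at table height; z up
- hub_mouth (a point): centre of the hub's open top, 88 above the table; axes as the stand's. Upright round bore 18 across with one keyway full length: slot 9.2 wide, out to 13 from the axis, a notch in the rim with an orange mark. The hub is clamped at an unknown angle: the keyway points within 0.6 rad either side of the stand's +x
- plunger (a joint): sprung brass pad down in the hub bore, in m: 0 when up (its top 34 mm below the hub's mouth), grows as it is pushed down. It pushes up with 6 N at first, 12 N at 8 mm. The shaft fully home pushes it to 8 mm; let go, the spring lifts the shaft again
- wheel: wheel head: wooden disc 152 across, 10 thick, pink rings; on top a blue round boss 50 across rises 20 above the disc: grip it there. Plain hole 37 across right through both. Lies flat, boss up; 0.3 to 0.55 kg; its turn does not matter. Origin: centre of the underside, z up. On the stand the underside rests on the shoulder, 60 up, the hub inside the hole, the boss 2 higher than the hub
- holder: wooden block 85 x 85, 50 high, with an upright hole 28 across in which the shaft hangs by its collar; fixed to the table. Origin: centre of the underside
- shaft: keyed shaft, 84 long, 0.15 to 0.27 kg, upright in the holder, its +x within 0.9 rad of world +x. Origin: centre of the lower tip; z up along it. Round, 16 across, up to 44 (lowest 4 tapered); brass key 6 wide on the +x side, out to 11.5 from the axis, from 10 to 40 above the tip; collar 46 across from 44 to 50. The lowest 10 enter the hub at any angle, then the key rides on the hub's rim
- shaft_grip (a point): middle of the shaft's black grip, on its axis, 71 above the tip; axes as the shaft's. The grip is 30 (x) by 16 (y), from 50 to 84 above the tip: pinch it across its y sides. An orange stripe on its top and side and on the collar marks the key's side (+x). Fully home, the collar sits on the wheel's boss and the tip is 46 above the table
- glue: white glue bottle with orange cap, 56 across, 150 high; origin: its own centre line, at the underside; a bystander
- jar_red: red paint jar, 64 across, 85 high; origin: its own centre line, at the underside; a bystander
- jar_green: green paint jar, 64 across, 85 high; origin: its own centre line, at the underside; a bystander
- tape: yellow tape ring, 84 across, 22 high, lying flat; origin: its own centre line, at the underside; a bystander
- pencil_cup: grey cup of pencils, 76 across, 170 high with the pencils; origin: its own centre line, at the underside; a bystander
- mallet: small hammer lying on the table; origin: on the table under its middle; a bystander
- brush: paint brush lying on the table, 200 long; origin: on the table under its middle; a bystander

How it is judged:
On the way, in this order (a step that is already met when the one before it is completed fails the run):
1. the wheel lies level on the stand's shoulder, over the hub, let go (horizontal distance between wheel and stand below 0.005 m and z of wheel in the frame of stand between 0.0565 and 0.0635 m and angle between wheel's own z axis and vertical below 0.04 rad and contact force between the fingers and wheel below 0.1 N), for 0.2 s.
2. the shaft's key has slipped into the keyway: the tip is more than 16 mm below the hub's mouth (z of shaft in the frame of hub_mouth below -0.016 m and horizontal distance between shaft and hub_mouth below 0.004 m), for 0.1 s.
At the end, for the whole second after the job is handed in: Wheel level (0.04 rad) on the shoulder (height within 3.5 mm, centre within 5 mm); shaft upright (0.06 rad) in the hub, within 4 mm of its axis, spring pad pushed down more than 6 mm and tip at least 40 mm below the mouth; the gripper still grips the shaft and holds it there (horizontal distance between wheel and stand below 0.005 m and z of wheel in the frame of stand between 0.0565 and 0.0635 m and angle between wheel's own z axis and vertical below 0.04 rad and value of joint plunger above 0.006 m and z of shaft in the frame of hub_mouth below -0.04 m and horizontal distance between shaft and hub_mouth below 0.004 m and angle between shaft's own z axis and vertical below 0.06 rad and contact force between the fingers and shaft above 1 N); the arm keeps its last pose, push and grip.
It fails at once if a bystander is moved more than 30 mm (distance of any of glue, jar_red, jar_green, tape, pencil_cup, mallet, brush from where it was at the start of the episode above 0.03 m).
It also fails if it takes over 67 s, if anything falls off the work surface, if the arm or the gripper's body presses on something with over 40 N, if the wrist force passes 120 N, or if a joint passes its speed limit or range.

ROBOT

A 6-joint arm with a two-finger parallel gripper is mounted at the origin on the work surface. World frame = base frame: x ahead of the robot, y to its left, z up, the work surface at z = 0. Lengths are in m, angles in rad, forces in N, time in s.
With the tool pointing down it reaches from about 0.3 to 0.75 m from the base axis. Payload 8.5 kg.
Tool frame: the origin (TCP) lies between the finger pads; the fingertips stand 19 mm ahead of it and the grasp point (between the pads) is the TCP; z points along the fingers, y is the line along which they close (so a half turn about z gives the same grasp; the last joint's range is limited). The gripper opens to 85 mm and grips with 20 to 120 N. Pads are 22 mm wide; open, the fingers measure 114 mm over their backs; the gripper's body (76 mm by 85 mm) begins 54 mm behind the grasp point. The pads swing forward as they close: fully open they stand 13 mm farther back than shut.
Start: joints at [1.035, 0.381, 1.297, -0, 1.464, -0.215], TCP at [0.173, 0.522, 0.25] pointing down, gripper open.
Joint ranges: [-3.11, 3.11], [-0.89, 2.33], [0.22, 2.48], [-1.42, 4.56], [0.17, 2.85], [-2.88, 2.88]. Speed limits (rad/s): [2.39, 2.39, 3.14, 3.14, 3.14, 3.14].

INTERFACE

Orientations are given as a rotation vector (axis times angle).
In Python, from rig import robot, vision, workorder gives the robot as it stands. The module is installed in compiled form; this text tells all that it offers.
- The arm moves only by the tool play_rows, never from a script. Its argument "rows" is a list of rows, each a list of 7 numbers: the finger opening in mm, from 0 to 85.4, then the shift along the tool's x, y, z in mm, then the turn, a rotation vector about the tool's x, y, z in degrees. A call has 1 to 20 rows; each row shifts and turns the commanded pose from where the row before left it, along the tool's axes as they then stand; what a row does not reach is not made up. A row lasts 1/12 s, in which the tool goes at most 41.7 mm and 7.16 degrees, less where a joint would pass 70% of its speed; a pose out of reach is approached as far as the arm can. A call with a gripper value outside its range is refused whole. The fingers move at their own pace and stop on an object; the grip force is fixed at half the most. Time passes only in rows, so rows that do not move let the fingers close. It gives the time, the measured TCP pose, the force, the opening and the grip force at its end, in the units of the state.
- robot.read_state(): the state, without advancing time (a new reading comes with each control period).
- vision.get_image(name): name is "scene" or "top" or "wrist"; returns a dict with "color" (480x640x3 uint8, red, green, blue), "fx", "fy", "cx", "cy" (pixels), "D" ([k1, k2, p1, p2, k3] as OpenCV has them; the pictures are not rectified), "cam_to_world" (4x4, takes a point from camera to world coordinates); the wrist camera has in their place "tool_from_camera" (4x4, takes a point from camera to tool coordinates, whose origin is the TCP and whose axes are the flange's). Camera axes: x right, y up, looking along -z (the intrinsics and any distortion apply to the point x, -y, -z); pixel columns grow to the right and rows downward; lengths in m; the calibration is good to about 2 mm. A picture is of the moment at which its call begins: read the wrist's pose just before it. There is no depth.
- workorder.job_done(): hands the job in; it is judged then, once.
Trained networks look in the newest picture that a camera, given by its name, has taken for a name from the list of things; names that differ only in an ending like _2 or _b are one class to them, and where a whole thing is asked for, a point or a joint stands for the part that bears it (a point fixed in the world has none). Each returns a list of dicts, best first, with "conf" (0 to 1); they miss things now and then, are a little off and sometimes report something else, mostly with a low value. They report only what shows in the picture. A call takes as long as a camera call.
- vision.search_frame(camera, query): "point" ([row, column] in pixels, amid what is visible of it).
- vision.pinpoint(camera, query): "point" ([row, column] in pixels: a listed point, or the origin of a listed thing).
The state is a dict: "t": time; "joint_pos": joint angles; "joint_velocities": joint speeds; "effort": joint torques, N m; "tcp_pos": TCP position; "eef_rot": TCP orientation; "contact_force": force on the tool from outside, world axes, zero at the start; "moment": the same for the moment, N m; "gripper_width": finger opening in m; "gripper_force": force on a finger pad.
Only numpy, scipy, OpenCV 4.12 (cv2) and the standard library are available. Lean on these libraries where they do the work, as an engineer would, in place of code of your own. Each camera call takes 0.05 s, during which the arm holds its last target. There are 200 camera calls.

## Working session

There is one attempt and no reset: what is moved stays moved. The work goes in short steps, Python scripts to look and compute and a tool call to move; the robot and the scene stay as the last step left them, time stands still between calls to the robot, and variables do not carry over. Pictures are saved under pics/ and viewed, at most 10 in all, crops included, and the job is handed in when it is done.

Besides the shell and the picture viewer there is one more tool, called after "Emit:" as name(argument=value, ...), one argument or row to a line, values as JSON. play_rows: Moves the arm, as the interface text tells. Its arguments: {"type":"object","properties":{"rows":{"type":"array","items":{"type":"array","items":{"type":"number"}}}},"required":["rows"]}

```bash
mkdir -p pics; cat > h.py <<'E'
import numpy as np, cv2
from scipy.spatial.transform import Rotation as R
from rig import robot, vision, workorder
def Tcp(s):
    T=np.eye(4);T[:3,:3]=R.from_rotvec(s["eef_rot"]).as_matrix();T[:3,3]=s["tcp_pos"];return T
def shot(n):
    s=robot.read_state();im=vision.get_image(n)
    im["T"]=im["cam_to_world"] if "cam_to_world" in im else Tcp(s)@im["tool_from_camera"]
    im["T"]=np.array(im["T"]);return im
def K(im): return np.array([[im["fx"],0,im["cx"]],[0,im["fy"],im["cy"]],[0,0,1.]])
def ray(im,rc):
    u=cv2.undistortPoints(np.array([[[rc[1],rc[0]]]],float),K(im),np.array(im["D"],float))[0,0]
    return im["T"][:3,3], im["T"][:3,:3]@np.array([u[0],-u[1],-1])
def at(im,rc,z):
    o,d=ray(im,rc);return o+d*(z-o[2])/d[2]
def proj(im,P):
    P=np.atleast_2d(P);c=(P-im["T"][:3,3])@im["T"][:3,:3]*[1,-1,-1]
    p,_=cv2.projectPoints(c,np.zeros(3),np.zeros(3),K(im),np.array(im["D"],float));return p[:,0,::-1]
def save(im,n): cv2.imwrite("pics/"+n,cv2.cvtColor(im["color"],cv2.COLOR_RGB2BGR))
E
python3 - <<'E'
from h import *
np.set_printoptions(precision=4,suppress=True)
s=robot.read_state();print(s["tcp_pos"],R.from_rotvec(s["eef_rot"]).as_matrix(),s["t"])
for c in ("top","scene"):
    im=shot(c);save(im,c+".png");print(c,im["T"][:3,3])
    for q,z in (("stand",0),("hub_mouth",.088),("wheel",0),("holder",0),("shaft",-.034+.04),("shaft_grip",.077),("glue",0),("jar_red",0),("jar_green",0),("tape",0),("pencil_cup",0),("mallet",0),("brush",0)):
        for r in vision.pinpoint(c,q)[:2]: print(q,np.round(r["conf"],2),np.round(r["point"]),at(im,r["point"],z))
E
```

```text
[0.1733 0.5217 0.2497] [[-0.949   0.3153 -0.0007]
 [ 0.3153  0.949  -0.0013]
 [ 0.0003 -0.0014 -1.    ]] 0.0
top [0.5014 0.0054 1.1689]
stand 0.61 [234. 309.] [0.5768 0.0118 0.    ]
hub_mouth 0.7 [234. 307.] [0.5703 0.0169 0.088 ]
wheel 0.96 [263. 400.] [ 0.5128 -0.2068  0.    ]
holder 0.69 [272. 196.] [0.4771 0.2797 0.    ]
shaft 0.65 [276. 197.] [0.4671 0.2769 0.006 ]
shaft_grip 0.76 [275. 192.] [0.4715 0.2716 0.077 ]
glue 0.57 [152. 249.] [0.7709 0.1638 0.    ]
jar_red 0.97 [155. 366.] [ 0.7719 -0.1204  0.    ]
jar_green 0.59 [149. 319.] [ 0.7824 -0.0044  0.    ]
tape 0.83 [316. 315.] [ 0.3813 -0.0066  0.    ]
mallet 0.91 [246. 501.] [ 0.5616 -0.4532  0.    ]
brush 0.73 [233. 307.] [0.5788 0.0179 0.    ]
brush 0.69 [316. 314.] [ 0.3815 -0.0061  0.    ]
scene [1.1572 0.2244 1.0701]
stand 0.97 [256. 330.] [0.5667 0.0099 0.    ]
hub_mouth 0.81 [242. 332.] [0.5727 0.0141 0.088 ]
hub_mouth 0.61 [214. 270.] [ 0.5597 -0.1772  0.088 ]
wheel 0.85 [217. 272.] [ 0.5145 -0.2054  0.    ]
wheel 0.23 [263. 431.] [0.4712 0.2813 0.    ]
holder 0.58 [260. 428.] [0.4657 0.2688 0.    ]
shaft 0.69 [262. 431.] [0.4701 0.2793 0.006 ]
shaft_grip 0.56 [247. 440.] [0.4641 0.2845 0.077 ]
shaft_grip 0.19 [352. 461.] [0.7236 0.4062 0.077 ]
glue 0.77 [340. 356.] [0.7684 0.168  0.    ]
jar_red 0.74 [299. 256.] [ 0.7722 -0.1209  0.    ]
jar_green 0.66 [322. 298.] [0.7834 0.0107 0.    ]
tape 0.72 [203. 347.] [ 0.3703 -0.0161  0.    ]
pencil_cup 0.86 [352. 460.] [0.692  0.4185 0.    ]
mallet 0.79 [201. 197.] [ 0.5548 -0.4444  0.    ]
mallet 0.67 [354. 460.] [0.6972 0.4205 0.    ]
brush 0.85 [237. 483.] [0.3228 0.3974 0.    ]
brush 0.64 [340. 355.] [0.7693 0.164  0.    ]
```

View pics/top.png

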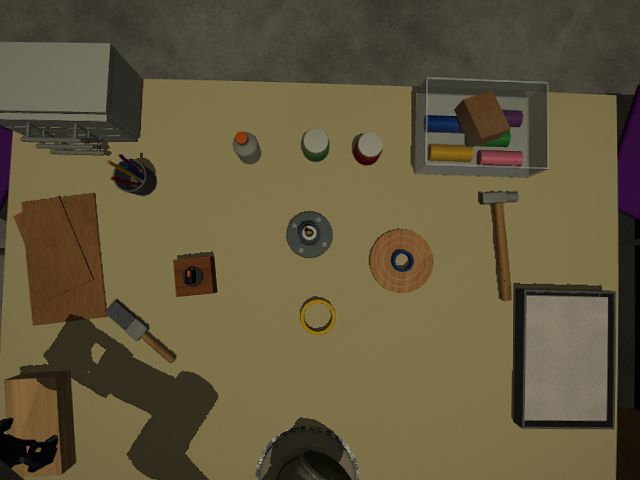

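```bash
python3 - <<'E'
from h import *
s=robot.read_state();im=shot("wrist");save(im,"w0.png");np.set_printoptions(precision=4,suppress=True)
print(np.array(im["tool_from_camera"]),im["fx"],im["cx"],im["cy"],im["D"])
T=Tcp(s)
print("tool shift to wheel hover",T[:3,:3].T@(np.array([.513,-.206,.25])-T[:3,3])*1000)
E
```

```text
[[ 0.0003  0.9637  0.2668  0.067 ]
 [ 1.     -0.0002 -0.0007 -0.0002]
 [-0.0006  0.2668 -0.9637 -0.1239]
 [ 0.      0.      0.      1.    ]] 353.27924278649476 317.2061714999026 235.45052830949805 [-0.0688  0.      0.      0.      0.    ]
tool shift to wheel hover [-551.7722 -583.7197    0.341 ]
```

The top view shows the stand at about row 234, col 309, with an orange notch on its hub pointing up (+x). The wheel is at (261,401) and the shaft in its holder at (275,193). The brush at about (330,140) and the mallet at (245,500) are clear of all three. I'll look at the shaft first, then the stand and the wheel.

Emit:
play_rows(
  rows=[
    [85,0,0,0,0,0,-6.13],
    [85,0,0,0,0,0,-6.13],
    [85,0,0,0,0,0,-6.13],
    [85,-25,-20.5,0,0,0,0],
    [85,-25,-20.5,0,0,0,0],
    [85,-25,-20.5,0,0,0,0],
    [85,-25,-20.5,0,0,0,0],
    [85,-25,-20.5,0,0,0,0],
    [85,-25,-20.5,0,0,0,0],
    [85,-25,-20.5,0,0,0,0],
    [85,-25,-20.5,0,0,0,0],
    [85,-25,-20.5,0,0,0,0],
    [85,-25,-20.5,0,0,0,0],
    [85,-25,-20.5,0,0,0,0],
    [85,-25,-20.5,0,0,0,0],
    [85,0,0,0,0,0,0],
    [85,0,0,0,0,0,0],
  ],
)

```text
t: 2.87
tcp_pos: [0.4742, 0.2751, 0.25]
eef_rot: [-0.004, -3.141, 0.0]
contact_force: [-0.5, -0.7, -0.4]
gripper_width: 0.0849
gripper_force: 0.0
```

```bash
cat > look.py <<'E'
from h import *
import sys
np.set_printoptions(precision=4,suppress=True)
s=robot.read_state();print(s["t"],s["tcp_pos"],np.degrees(s["eef_rot"]),s["contact_force"],s["gripper_width"])
im=shot("wrist");save(im,sys.argv[1]+".png")
for a in sys.argv[2:]:
    q,z=a.split("=")
    for r in vision.pinpoint("wrist",q)[:2]: print(q,np.round(r["conf"],2),np.round(r["point"],1),at(im,r["point"],float(z)))
E
python3 look.py w1 shaft_grip=.077 shaft=.006 holder=0
```

```text
2.8667 [0.4742 0.2751 0.25  ] [  -0.2154 -179.9659    0.0048] [-0.5208 -0.6806 -0.3735] 0.08490412646104827
shaft_grip 0.63 [210.7 313.5] [0.4673 0.2717 0.077 ]
shaft 0.91 [196.  315.9] [0.466  0.2736 0.006 ]
holder 0.85 [199.  317.9] [0.4701 0.2757 0.    ]
```

View pics/w1.png

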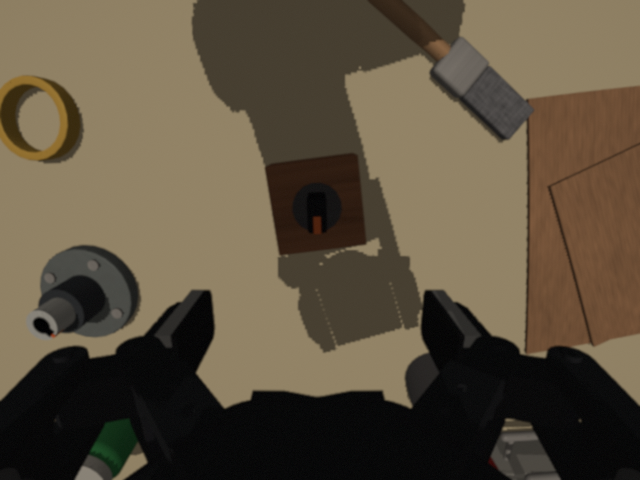

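The wrist view shows the shaft upright in the holder near (212,317). Its orange stripe points image-down, which is world +x, so its angle is small. Next I'll hover over the stand and measure both angles there.

Emit:
play_rows(
  rows=[
    [85,-12,-32,0,0,0,0],
    [85,-12,-32,0,0,0,0],
    [85,-12,-32,0,0,0,0],
    [85,-12,-32,0,0,0,0],
    [85,-12,-32,0,0,0,0],
    [85,-12,-32,0,0,0,0],
    [85,-12,-32,0,0,0,0],
    [85,-12,-32,0,0,0,0],
    [85,0,0,0,0,0,0],
    [85,0,0,0,0,0,0],
  ],
)

```text
t: 3.9
tcp_pos: [0.5696, 0.0196, 0.2502]
eef_rot: [-0.002, -3.141, -0.0]
contact_force: [-0.7, 0.8, -0.2]
gripper_width: 0.0849
gripper_force: 0.0
```

```bash
python3 look.py w2 hub_mouth=.088 stand=0 
python3 - <<'E'
import cv2,numpy as np
a=cv2.imread("pics/w1.png")[175:255,270:365]
b=cv2.imread("pics/w2.png")[150:270,250:380]
f=lambda x:cv2.convertScaleAbs(cv2.resize(x,(400,400),interpolation=cv2.INTER_CUBIC),alpha=2.0)
cv2.imwrite("pics/c1.png",np.hstack([f(a),f(b)]))
for n in ("w1","w2"):
    h=cv2.cvtColor(cv2.imread(f"pics/{n}.png"),cv2.COLOR_BGR2HSV).astype(int)
    m=((h[...,0]<14)&(h[...,1]>170)&(h[...,2]>60)).astype(np.uint8)
    k,_,st,c=cv2.connectedComponentsWithStats(m)
    print(n,[(st[i],c[i].round(1)) for i in range(1,k) if st[i,4]>8])
E
```

```text
3.9 [0.5696 0.0196 0.2502] [  -0.0958 -179.9846   -0.0192] [-0.7106  0.7975 -0.2302] 0.08490955081053775
hub_mouth 0.71 [226.6 304.1] [0.574  0.0085 0.088 ]
stand 0.8 [205.7 309.3] [0.5728 0.011  0.    ]
w1 [(array([314, 217,   7,  17, 109], dtype=int32), array([316.8, 225.2]))]
w2 [(array([623, 102,  14,  21, 177], dtype=int32), array([630.8, 112. ])), (array([597, 123,   6,   7,  36], dtype=int32), array([599.2, 125.7])), (array([201, 377,  16,  19,  84], dtype=int32), array([209.3, 385.9])), (array([488, 454,   9,  14,  80], dtype=int32), array([492.1, 461. ]))]
```

View pics/c1.png

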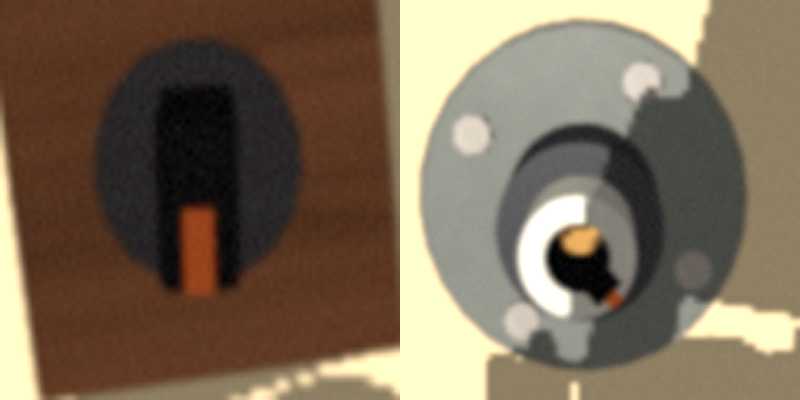

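The left crop shows the shaft's stripe pointing straight image-down, so its angle is about 0. The right crop shows the hub's orange notch at the lower right, about (240,319), with the mouth centre at about (227,307). Next I'll write a circle-fit refinement and turn the tool by 180° to cancel the camera bias.

```bash
cat > fit.py <<'E'
from h import *
from scipy.ndimage import map_coordinates, gaussian_filter
from scipy.optimize import minimize
M={"stand":[(.055,.02),(.016,.088),(.009,.088),(.025,.06)],"wheel":[(.076,.01),(.025,.03),(.0185,.03)],"shaft":[(.023,.056)],
   "wheel_on":[(.076,.07),(.025,.09),(.0185,.09)]}
a=np.linspace(0,2*np.pi,180,endpoint=False)
def fit(im,name,c0,span=.012,z0=0):
    g=[gaussian_filter(im["color"][...,k].astype(float),1.0) for k in range(3)]
    G=np.log1p(sum(np.hypot(*np.gradient(x)) for x in g))
    def cost(c):
        t=0
        for r,z in M[name]:
            p=proj(im,np.c_[c[0]+r*np.cos(a),c[1]+r*np.sin(a),np.full(180,z+z0)])
            t-=map_coordinates(G,p.T,order=1).mean()
        return t
    gr=[(cost((c0[0]+i,c0[1]+j)),c0[0]+i,c0[1]+j) for i in np.arange(-span,span+1e-6,.0015) for j in np.arange(-span,span+1e-6,.0015)]
    b=min(gr);r=minimize(cost,b[1:],method="Nelder-Mead",options=dict(initial_simplex=[b[1:],(b[1]+.001,b[2]),(b[1],b[2]+.001)]));return r.x,r.fun
def orange(im,c,z,rad):
    h=cv2.cvtColor(im["color"],cv2.COLOR_RGB2HSV).astype(int)
    m=(h[...,0]<16)&(h[...,1]>130)&(h[...,2]>50)
    q=np.argwhere(m); w=np.array([at(im,p,z) for p in q])[:,:2]-c
    d=np.hypot(*w.T);k=(d>rad[0])&(d<rad[1]);return k.sum(),w[k].mean(0) if k.any() else None
E
python3 - <<'E'
from fit import *
np.set_printoptions(precision=4,suppress=True)
im=shot("wrist");c,f=fit(im,"stand",(.573,.012));print("stand wrist180",c,f)
n,w=orange(im,c,.088,(.0095,.017));print(n,w,w is not None and np.degrees(np.arctan2(w[1],w[0])))
for cam in("top","scene"):
    im2=shot(cam)
    for k,c0 in(("stand",(.573,.012)),("wheel",(.513,-.206)),("shaft",(.469,.275))): print(cam,k,fit(im2,k,c0))
# shaft in old frame
s=robot.read_state();T=Tcp(s);T[:3,3]=[.4742,.2751,.25]
im["T"]=T@np.array(im["tool_from_camera"]);im["color"]=cv2.imread("pics/w1.png")[...,::-1].copy()
print("shaft",fit(im,"shaft",(.469,.275)))
h=cv2.cvtColor(im["color"],cv2.COLOR_RGB2HSV).astype(int);q=np.argwhere((h[...,0]<14)&(h[...,1]>170)&(h[...,2]>60))
q=q[(q[:,1]>310)&(q[:,1]<325)&(q[:,0]>210)&(q[:,0]<240)];w=np.array([at(im,p,.09)for p in q])[:,:2];print(w.mean(0));u,sv,v=np.linalg.svd(w-w.mean(0));print("stripe ax",v[0],w.max(0),w.min(0))
E
```

```text
stand wrist180 [0.5741 0.0109] -13.633449643881558
18 [0.0112 0.0098] 41.364097607750026
top stand (array([0.5725, 0.0181]), np.float64(-7.68704375862488))
top wheel (array([ 0.5186, -0.2067]), np.float64(-11.003999477215618))
top shaft (array([0.4688, 0.2751]), np.float64(-3.088530263634065))
scene stand (array([0.5736, 0.0127]), np.float64(-15.230791015117678))
scene wheel (array([ 0.5148, -0.2099]), np.float64(-11.624180290198066))
scene shaft (array([0.4722, 0.2751]), np.float64(-3.283026055451911))
shaft (array([0.4688, 0.2743]), np.float64(-2.337860124986773))
[0.477  0.2746]
stripe ax [0.9988 0.0493] [0.4837 0.2772] [0.47   0.2722]
```

Emit:
play_rows(
  rows=[
    [85,0,0,0,0,0,7],
    [85,0,0,0,0,0,7],
    [85,0,0,0,0,0,7],
    [85,0,0,0,0,0,7],
    [85,0,0,0,0,0,7],
    [85,0,0,0,0,0,7],
    [85,0,0,0,0,0,7],
    [85,0,0,0,0,0,7],
    [85,0,0,0,0,0,7],
    [85,0,0,0,0,0,7],
    [85,0,0,0,0,0,7],
    [85,0,0,0,0,0,7],
    [85,0,0,0,0,0,7],
    [85,0,0,0,0,0,7],
    [85,0,0,0,0,0,7],
    [85,0,0,0,0,0,7],
    [85,0,0,0,0,0,7],
    [85,0,0,0,0,0,7],
  ],
)

```text
t: 5.7
tcp_pos: [0.5693, 0.0208, 0.2504]
eef_rot: [2.803, 1.42, 0.0]
contact_force: [-0.1, -0.4, 0.5]
gripper_width: 0.0852
gripper_force: 0.0
```

Emit:
play_rows(
  rows=[
    [85,0,0,0,0,0,7],
    [85,0,0,0,0,0,7],
    [85,0,0,0,0,0,7],
    [85,0,0,0,0,0,7],
    [85,0,0,0,0,0,7],
    [85,0,0,0,0,0,7],
    [85,0,0,0,0,0,7],
    [85,0,0,0,0,0,5],
    [85,0,0,0,0,0,0],
    [85,0,0,0,0,0,0],
  ],
)

```text
t: 6.53
tcp_pos: [0.5694, 0.0205, 0.2504]
eef_rot: [-3.142, -0.006, -0.0]
contact_force: [0.0, 0.3, 0.6]
gripper_width: 0.0846
gripper_force: 0.0
```

```bash
python3 - <<'E'
from fit import *
np.set_printoptions(precision=4,suppress=True)
s=robot.read_state();print(s["t"],s["tcp_pos"],np.degrees(s["eef_rot"]))
im=shot("wrist");save(im,"w3.png");c,f=fit(im,"stand",(.573,.012));print("stand wrist0",c,f)
n,w=orange(im,c,.088,(.0095,.017));print(n,w,w is not None and np.degrees(np.arctan2(w[1],w[0])))
print([(r["conf"],at(im,r["point"],.088)) for r in vision.pinpoint("wrist","hub_mouth")[:1]])
E
```

```text
6.5333 [0.5694 0.0205 0.2504] [-179.9995   -0.3402   -0.0116]
stand wrist0 [0.5749 0.0109] -14.013284123089992
25 [0.0108 0.0097] 42.18348650625189
[(0.71, array([0.5724, 0.0097, 0.088 ]))]
```

Emit:
play_rows(
  rows=[
    [85,-7.6,32.7,0,0,0,0],
    [85,-7.6,32.7,0,0,0,0],
    [85,-7.6,32.7,0,0,0,0],
    [85,-7.6,32.7,0,0,0,0],
    [85,-7.6,32.7,0,0,0,0],
    [85,-7.6,32.7,0,0,0,0],
    [85,-7.6,32.7,0,0,0,0],
    [85,0,0,0,0,0,0],
    [85,0,0,0,0,0,0],
  ],
)

```text
t: 7.38
tcp_pos: [0.5159, -0.2102, 0.2501]
eef_rot: [-3.141, 0.001, 0.0]
contact_force: [-0.0, -0.5, -0.4]
gripper_width: 0.0846
gripper_force: 0.0
```

```bash
python3 look.py w4 wheel=0; python3 - <<'E'
from fit import *
s=robot.read_state();im=shot("wrist");c,f=fit(im,"wheel",(.516,-.208));print("wheel",c,f,"tool d",Tcp(s)[:3,:3].T@(np.r_[c,.032]-s["tcp_pos"])*1000)
E
```

```text
7.3833 [ 0.5159 -0.2102  0.2501] [-179.9877    0.0813    0.0159] [-0.0021 -0.5346 -0.3535] 0.08457160953234423
wheel 0.85 [198.3 317.7] [ 0.5216 -0.2109  0.    ]
wheel [ 0.51855956 -0.21060308] -10.12071148845164 tool d [  2.13972221   2.32002595 218.34442541]
```

```bash
python3 - <<'E'
from fit import *
im=shot("wrist");c,f=fit(im,"wheel",(.5186,-.2106));print(c,f)
b=cv2.cvtColor(im["color"],cv2.COLOR_RGB2BGR)
b=cv2.convertScaleAbs(b[100:340,160:480],alpha=1.5);b=cv2.resize(b,None,fx=2.5,fy=2.5,interpolation=cv2.INTER_CUBIC)
for r,z in M["wheel"]:
    p=proj(im,np.c_[c[0]+r*np.cos(a),c[1]+r*np.sin(a),np.full(180,z)])
    for q in p: cv2.circle(b,(int((q[1]-160+.5)*2.5),int((q[0]-100+.5)*2.5)),1,(0,255,0),-1)
cv2.imwrite("pics/c4.png",b)
E
```

```text
[ 0.51857169 -0.2106063 ] -10.150660432079233
```

View pics/c4.png

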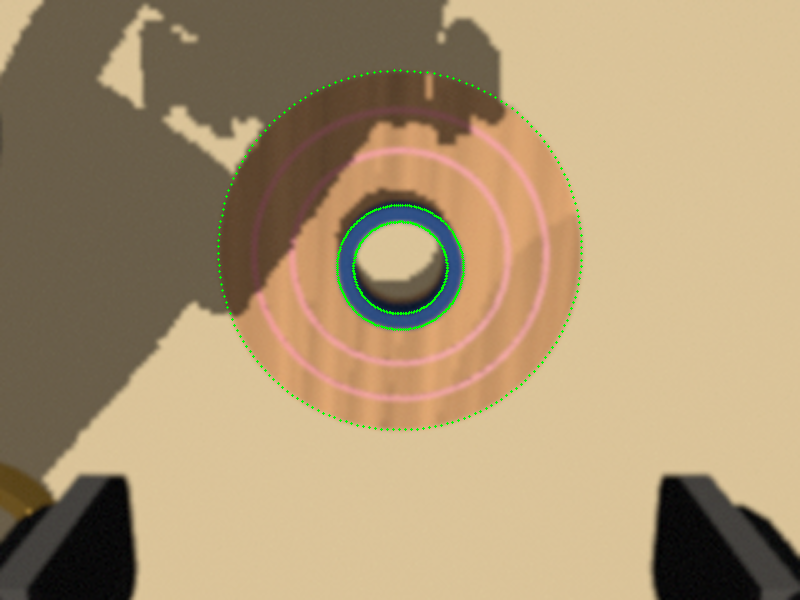

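The overlay fits the wheel exactly, with its boss at about (207,320) in the full frame. I'll descend partway and measure again.

Emit:
play_rows(
  rows=[
    [85,1.2,0.5,30,0,0,0],
    [85,1.2,0.5,30,0,0,0],
    [85,0,0,30,0,0,0],
    [85,0,0,30,0,0,0],
    [85,0,0,20,0,0,0],
    [85,0,0,10,0,0,0],
    [85,0,0,0,0,0,0],
    [85,0,0,0,0,0,0],
    [85,0,0,0,0,0,0],
  ],
)

```text
t: 8.33
tcp_pos: [0.5195, -0.21, 0.1019]
eef_rot: [3.14, 0.001, 0.004]
contact_force: [-0.2, 0.4, -0.1]
gripper_width: 0.085
gripper_force: 0.0
```

```bash
python3 - <<'E'
from fit import *
for i in range(3):
    s=robot.read_state();im=shot("wrist");c,f=fit(im,"wheel",(.5186,-.2106),.006);print(s["tcp_pos"],np.degrees(s["eef_rot"]),"wheel",c,f,"tool d",Tcp(s)[:3,:3].T@(np.r_[c,.032]-s["tcp_pos"])*1000)
E
```

```text
[ 0.51954123 -0.21004319  0.10185573] [1.79911198e+02 7.58166367e-02 2.06492470e-01] wheel [ 0.51836647 -0.2107487 ] -9.738485116660165 tool d [-1.33566038  0.5963438  69.85385414]
[ 0.51946641 -0.21012241  0.10189157] [1.79904510e+02 5.61976491e-02 2.18938333e-01] wheel [ 0.5183521  -0.21076854] -9.714731094981644 tool d [-1.28478016  0.52907086 69.88963202]
[ 0.5193336  -0.21012653  0.10174817] [1.79911276e+02 4.47960607e-02 2.00696302e-01] wheel [ 0.51838472 -0.21075259] -9.715590905786883 tool d [-1.10477454  0.51768935 69.74675965]
```

Emit:
play_rows(
  rows=[
    [85,-0.7,0.5,20,0,0,0],
    [85,-0.6,0,20,0,0,0],
    [85,0,0,15,0,0,0],
    [85,0,0,10,0,0,0],
    [85,0,0,5,0,0,0],
    [85,0,0,0,0,0,0],
    [85,0,0,0,0,0,0],
  ],
)

```text
t: 9.07
tcp_pos: [0.5178, -0.2106, 0.031]
eef_rot: [3.141, 0.0, 0.001]
contact_force: [0.6, 0.6, 0.1]
gripper_width: 0.0852
gripper_force: 0.0
```

Emit:
play_rows(
  rows=[
    [70,0,0,0,0,0,0],
    [60,0,0,0,0,0,0],
    [52,0,0,0,0,0,0],
    [48,0,0,0,0,0,0],
    [40,0,0,0,0,0,0],
    [40,0,0,0,0,0,0],
    [40,0,0,0,0,0,0],
    [40,0,0,0,0,0,0],
  ],
)

```text
t: 9.73
tcp_pos: [0.5177, -0.2105, 0.0314]
eef_rot: [3.141, 0.0, 0.002]
contact_force: [-1.7, 1.2, 8.0]
gripper_width: 0.0477
gripper_force: 61.0
```

Emit:
play_rows(
  rows=[
    [40,0,0,-5,0,0,0],
    [40,0,0,-15,0,0,0],
    [40,0,0,-25,0,0,0],
    [40,0,0,-30,0,0,0],
    [40,0,0,-30,0,0,0],
    [40,0,0,-15,0,0,0],
    [40,0,0,0,0,0,0],
    [40,5,-20,0,0,0,0],
    [40,7,-28,0,0,0,0],
    [40,8,-32,0,0,0,0],
    [40,8,-32,0,0,0,0],
    [40,8,-32,0,0,0,0],
    [40,8,-32,0,0,0,0],
    [40,7,-26,0,0,0,0],
    [40,5,-19.5,0,0,0,0],
    [40,0,0,0,0,0,0],
    [40,0,0,0,0,0,0],
    [40,0,0,0,0,0,0],
  ],
)

```text
t: 11.23
tcp_pos: [0.5728, 0.0107, 0.1491]
eef_rot: [-3.141, -0.0, 0.004]
contact_force: [-0.1, -0.4, -3.9]
gripper_width: 0.0478
gripper_force: 63.5
```

```bash
python3 - <<'E'
from fit import *
s=robot.read_state();im=shot("wrist");save(im,"w5.png")
print(s["tcp_pos"],np.degrees(s["eef_rot"]),s["contact_force"],s["gripper_width"],s["gripper_force"])
for dz in(.115,.12,.125,.13):
    M["t"]=[(.025,.03),(.0185,.03),(.076,.01)];print(dz,fit(im,"t",(.5745,.0109),.008,dz))
b=cv2.convertScaleAbs(cv2.cvtColor(im["color"],cv2.COLOR_RGB2BGR),alpha=1.5);cv2.imwrite("pics/c5.png",b)
E
```

```text
[0.57283956 0.01073891 0.14914448] [-1.79992828e+02 -8.36763169e-03  2.02500857e-01] [-0.09166782 -0.39133402 -3.88768085] 0.04783885989531689 63.47448658430949
0.115 (array([0.57240467, 0.01048534]), np.float64(-5.917023400922702))
0.12 (array([0.57422162, 0.01042301]), np.float64(-5.913714127514246))
0.125 (array([0.56628699, 0.00960677]), np.float64(-5.056478788016251))
0.13 (array([0.57047801, 0.00666766]), np.float64(-5.4266344298906874))
```

View pics/c5.png

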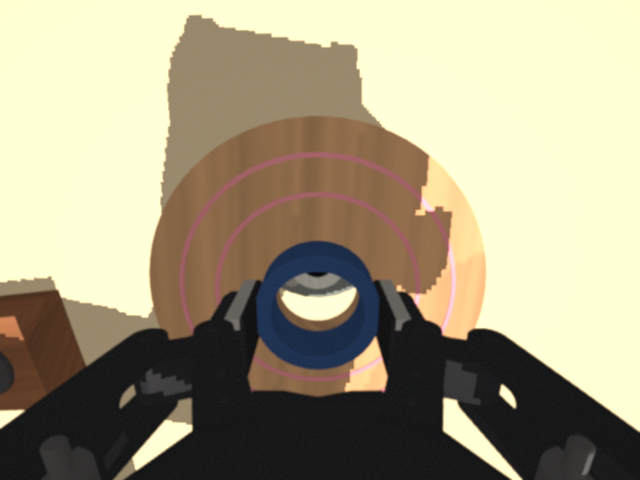

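The wheel is gripped and level, with its boss at about (303,318), and the hub shows through the hole at (265,317). I'll correct by about 1.4 mm in x and lower it to just above the hub.

Emit:
play_rows(
  rows=[
    [40,1.4,-0.4,0,0,0,0],
    [40,0,0,8,0,0,0],
    [40,0,0,8,0,0,0],
    [40,0,0,4,0,0,0],
    [40,0,0,0,0,0,0],
    [40,0,0,0,0,0,0],
    [40,0,0,0,0,0,0],
  ],
)

```text
t: 11.87
tcp_pos: [0.5749, 0.0114, 0.1304]
eef_rot: [3.142, 0.0, 0.0]
contact_force: [-0.4, -0.9, -4.6]
gripper_width: 0.0482
gripper_force: 63.4
```

```bash
python3 - <<'E'
from fit import *
s=robot.read_state();im=shot("wrist");save(im,"w6.png")
print(s["tcp_pos"],np.degrees(s["eef_rot"]),s["contact_force"],s["gripper_width"])
M["t"]=[(.025,.03),(.0185,.03),(.076,.01)]
for dz in(.093,.095,.097,.099,.101,.103):
    print(dz,fit(im,"t",(.5745,.0109),.005,dz))
E
```

```text
[0.57491576 0.01143355 0.13042394] [1.79995676e+02 1.28730172e-02 2.04205604e-02] [-0.43705387 -0.91563626 -4.55803273] 0.04821700644595397
0.093 (array([0.57099735, 0.01112652]), np.float64(-4.629257914524358))
0.095 (array([0.5733284 , 0.01136197]), np.float64(-5.185068317788708))
0.097 (array([0.57485335, 0.01109894]), np.float64(-6.477764492801359))
0.099 (array([0.57551841, 0.01111205]), np.float64(-7.2414571433496615))
0.101 (array([0.57618821, 0.01110586]), np.float64(-6.1744103420254515))
0.103 (array([0.57273363, 0.00638731]), np.float64(-4.815260314629718))
```

Emit:
play_rows(
  rows=[
    [40,-0.5,0,2,0,0,0],
    [40,0,0,3,0,0,0],
    [40,0,0,3,0,0,0],
    [40,0,0,3,0,0,0],
    [40,0,0,3,0,0,0],
    [40,0,0,3,0,0,0],
    [40,0,0,0,0,0,0],
    [40,0,0,0,0,0,0],
  ],
)

```text
t: 12.58
tcp_pos: [0.5742, 0.0115, 0.1131]
eef_rot: [-3.142, -0.0, 0.001]
contact_force: [0.8, -0.4, -3.3]
gripper_width: 0.0478
gripper_force: 63.4
```

Emit:
play_rows(
  rows=[
    [40,0,0,4,0,0,0],
    [40,0,0,4,0,0,0],
    [40,0,0,4,0,0,0],
    [40,0,0,4,0,0,0],
    [40,0,0,3,0,0,0],
    [40,0,0,1.5,0,0,0],
    [40,0,0,1,0,0,0],
    [40,0,0,0,0,0,0],
    [40,0,0,0,0,0,0],
  ],
)

```text
t: 13.33
tcp_pos: [0.5744, 0.0115, 0.0919]
eef_rot: [3.142, 0.0, 0.0]
contact_force: [-0.1, -0.7, -4.2]
gripper_width: 0.0477
gripper_force: 63.5
```

Emit:
play_rows(
  rows=[
    [40,0,0,0.5,0,0,0],
    [40,0,0,0.5,0,0,0],
    [40,0,0,0.5,0,0,0],
    [40,0,0,0,0,0,0],
    [40,0,0,0,0,0,0],
  ],
)

```text
t: 13.75
tcp_pos: [0.5745, 0.0115, 0.0914]
eef_rot: [3.141, 0.0, 0.002]
contact_force: [-2.8, 0.5, 5.9]
gripper_width: 0.0478
gripper_force: 64.6
```

Contact on the shoulder. I'll release and rise.

Emit:
play_rows(
  rows=[
    [55,0,0,-0.5,0,0,0],
    [65,0,0,0,0,0,0],
    [85,0,0,0,0,0,0],
    [85,0,0,0,0,0,0],
    [85,0,0,0,0,0,0],
    [85,0,0,0,0,0,0],
    [85,0,0,-15,0,0,0],
    [85,0,0,-30,0,0,0],
    [85,0,0,-30,0,0,0],
    [85,0,0,-30,0,0,0],
    [85,0,0,-30,0,0,0],
    [85,0,0,-25,0,0,0],
    [85,0,0,0,0,0,0],
    [85,0,0,0,0,0,0],
  ],
)

```text
t: 14.92
tcp_pos: [0.5745, 0.0115, 0.2518]
eef_rot: [3.141, 0.0, 0.004]
contact_force: [-0.0, -0.0, -0.4]
gripper_width: 0.0851
gripper_force: 0.0
```

```bash
python3 - <<'E'
from fit import *
s=robot.read_state();im=shot("wrist");save(im,"w7.png")
print(s["t"],s["tcp_pos"],np.degrees(s["eef_rot"]),s["contact_force"],s["gripper_width"])
c=fit(im,"wheel_on",(.5745,.0109),.006);M["h"]=[(.016,.088),(.009,.088)];d=fit(im,"h",(.5745,.0109),.004);print(c,d)
c,d=c[0],d[0];n,w=orange(im,d,.088,(.0095,.0165));print(n,w,np.degrees(np.arctan2(w[1],w[0])) if n else 0)
p=proj(im,[.5745,.0109,.09])[0].astype(int);b=im["color"][p[0]-40:p[0]+40,p[1]-40:p[1]+40,::-1]
cv2.imwrite("pics/c7.png",cv2.convertScaleAbs(cv2.resize(b,(560,560),interpolation=cv2.INTER_CUBIC),alpha=1.5));print(p)
E
```

```text
14.9167 [0.57454931 0.01148293 0.25181046] [1.79972838e+02 2.02738772e-02 2.28065549e-01] [-0.0208892  -0.00422022 -0.44530876] 0.0850758250665477
(array([0.57600586, 0.01118864]), np.float64(-8.976453722394101)) (array([0.57434429, 0.01077121]), np.float64(-7.575232526928286))
19 [0.01097815 0.01007254] 42.53660692380145
[223 317]
```

View pics/c7.png

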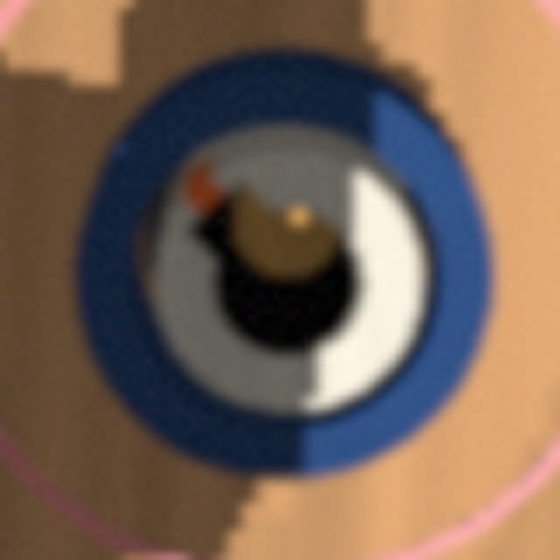

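The wheel sits on the shoulder with the hub inside its hole. The keyway mark at upper left of the crop, about (203,188), puts the keyway near world +42°. Next is the shaft.

Emit:
play_rows(
  rows=[
    [85,-7,-16,0,0,0,0],
    [85,-12,-31,0,0,0,0],
    [85,-12,-31,0,0,0,0],
    [85,-12,-31,0,0,0,0],
    [85,-12,-31,0,0,0,0],
    [85,-12,-31,0,0,0,0],
    [85,-12,-31,0,0,0,0],
    [85,-12,-31,0,0,0,0],
    [85,-8,-18,0,0,0,0],
    [85,-6,-12,0,0,0,0],
    [85,0,0,0,0,0,0],
    [85,0,0,0,0,0,0],
    [85,0,0,0,0,0,0],
  ],
)

```text
t: 16.05
tcp_pos: [0.4696, 0.2736, 0.2503]
eef_rot: [3.141, -0.001, -0.001]
contact_force: [-0.1, 0.2, 0.6]
gripper_width: 0.0851
gripper_force: 0.0
```

```bash
cat > s.py <<'E'
from fit import *
import sys
s=robot.read_state();im=shot("wrist");save(im,sys.argv[1]+".png")
print(s["t"],s["tcp_pos"],np.degrees(s["eef_rot"]))
c,f=fit(im,"shaft",(.469,.2747),.006);print(c,f,"tool d",Tcp(s)[:3,:3].T@(np.r_[c,.079]-s["tcp_pos"])*1000)
h=cv2.cvtColor(im["color"],cv2.COLOR_RGB2HSV).astype(int);q=np.argwhere((h[...,0]<14)&(h[...,1]>160)&(h[...,2]>50))
w=np.array([at(im,p,.09)for p in q])[:,:2]-c;k=np.hypot(*w.T)<.016;w=w[k];u,sv,v=np.linalg.svd(w-w.mean(0),full_matrices=False);print(len(w),w.mean(0),v[0],np.degrees(np.arctan(v[0,1]/v[0,0])))
p=proj(im,[c[0],c[1],.09])[0].astype(int);r=45;b=im["color"][p[0]-r:p[0]+r,p[1]-r:p[1]+r,::-1]
cv2.imwrite("pics/c"+sys.argv[1]+".png",cv2.convertScaleAbs(cv2.resize(b,(540,540),interpolation=cv2.INTER_CUBIC),alpha=2));print(p)
E
python3 s.py w8
```

```text
16.05 [0.46964447 0.27358518 0.25027361] [ 1.79962545e+02 -6.59472318e-02 -7.51824810e-02]
[0.46850945 0.27404209] -2.3445952466249604 tool d [ -0.99229856  -0.56801715 171.27416449]
134 [0.00825494 0.0004152 ] [-0.9993198  -0.03687726] 2.1133904219438095
[224 316]
```

View pics/cw8.png

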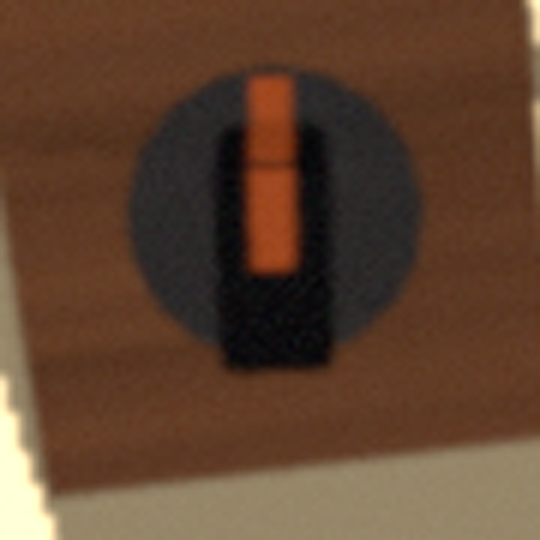

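The shaft's stripe points up in the crop (world +x), with an angle of about 2°. I'll descend and grip.

Emit:
play_rows(
  rows=[
    [60,-0.7,-0.6,20,0,0,-1.5],
    [60,0,0,30,0,0,0],
    [60,0,0,30,0,0,0],
    [60,0,0,30,0,0,0],
    [60,0,0,30,0,0,0],
    [60,0,0,15,0,0,0],
    [60,0,0,10,0,0,0],
    [60,0,0,6,0,0,0],
    [60,0,0,0,0,0,0],
    [60,0,0,0,0,0,0],
    [60,0,0,0,0,0,0],
  ],
)

```text
t: 17.02
tcp_pos: [0.4692, 0.2751, 0.0809]
eef_rot: [-3.141, -0.041, -0.003]
contact_force: [0.9, -0.4, -0.1]
gripper_width: 0.06
gripper_force: 0.0
```

Emit:
play_rows(
  rows=[
    [40,0,0,0,0,0,0],
    [30,0,0,0,0,0,0],
    [22,0,0,0,0,0,0],
    [18,0,0,0,0,0,0],
    [8,0,0,0,0,0,0],
    [8,0,0,0,0,0,0],
    [8,0,0,0,0,0,0],
    [8,0,0,0,0,0,0],
    [8,0,0,0,0,0,0],
  ],
)

```text
t: 17.77
tcp_pos: [0.4687, 0.2751, 0.0802]
eef_rot: [-3.141, -0.041, -0.001]
contact_force: [-1.4, -0.3, 5.4]
gripper_width: 0.0151
gripper_force: 59.2
```

Emit:
play_rows(
  rows=[
    [8,0,0,-5,0,0,0],
    [8,0,0,-15,0,0,0],
    [8,0,0,-25,0,0,0],
    [8,0,0,-25,0,0,0],
    [8,0,0,-20,0,0,0],
    [8,0,0,-10,0,0,0],
    [8,0,0,0,0,0,0],
    [8,6.5,17,0,0,0,0],
    [8,10,27,0,0,0,0],
    [8,12,32,0,0,0,0],
    [8,12,32,0,0,0,0],
    [8,12,32,0,0,0,0],
    [8,12,32,0,0,0,0],
    [8,12,32,0,0,0,0],
    [8,11,30,0,0,0,0],
    [8,8,22,0,0,0,0],
    [8,3,10.7,0,0,0,0],
    [8,0,0,0,0,0,0],
  ],
)

```text
t: 19.27
tcp_pos: [0.5742, 0.0091, 0.1785]
eef_rot: [-3.141, -0.037, 0.003]
contact_force: [-0.7, -0.0, -2.4]
gripper_width: 0.015
gripper_force: 58.7
```

Emit:
play_rows(
  rows=[
    [8,0,0,0,0,0,-5],
    [8,0,0,0,0,0,-6],
    [8,0,0,0,0,0,-6],
    [8,0,0,0,0,0,-6],
    [8,0,0,0,0,0,-6],
    [8,0,0,0,0,0,-6],
    [8,0,0,0,0,0,-5],
    [8,0,0,0,0,0,0],
    [8,0,0,0,0,0,0],
    [8,0,0,0,0,0,0],
  ],
)

```text
t: 20.1
tcp_pos: [0.5737, 0.0118, 0.1796]
eef_rot: [-2.938, -1.11, 0.001]
contact_force: [-0.3, 0.1, -2.2]
gripper_width: 0.0151
gripper_force: 58.7
```

```bash
cat > g.py <<'E'
from fit import *
import sys
s=robot.read_state();im=shot("wrist");save(im,sys.argv[1]+".png");T=Tcp(s)
print(s["t"],s["tcp_pos"],np.degrees(s["eef_rot"]),"yaw",np.degrees(np.arctan2(T[1,0],T[0,0])),s["contact_force"],s["gripper_width"])
zt=s["tcp_pos"][2]
M["c"]=[(.023,0)]
for dz in (-.023,-.025,-.027): c,f=fit(im,"c",s["tcp_pos"][:2],.006,zt+dz);print(dz,c,f,"in tool",T[:3,:3].T@np.r_[c-s["tcp_pos"][:2],0]*1000)
print("hub in tool",T[:3,:3].T@(np.r_[.5743,.0109,.088]-s["tcp_pos"])*1000)
b=cv2.convertScaleAbs(im["color"][...,::-1][140:440,120:520],alpha=1.8);cv2.imwrite("pics/c"+sys.argv[1]+".png",cv2.resize(b,(800,600)))
E
python3 g.py w9
```

```text
20.1 [0.57372048 0.01179496 0.17957039] [-1.68352670e+02 -6.36212480e+01  4.64071203e-02] yaw 41.40362403897961 [-0.25725894  0.11671426 -2.22967192] 0.015064416662086013
-0.023 [0.57547778 0.01261233] -2.677306318036992 in tool [ 1.85866963e+00  5.49120086e-01 -9.29231708e-04]
-0.025 [0.5750204 0.0121015] -2.8818034160096557 in tool [ 1.17776126e+00  6.29793350e-01 -7.64355570e-04]
-0.027 [0.57440741 0.01164751] -3.005396573379211 in tool [ 4.17722730e-01  5.64908353e-01 -4.83820097e-04]
hub in tool [-0.12828338  1.11158888 91.56975838]
```

View pics/cw9.png

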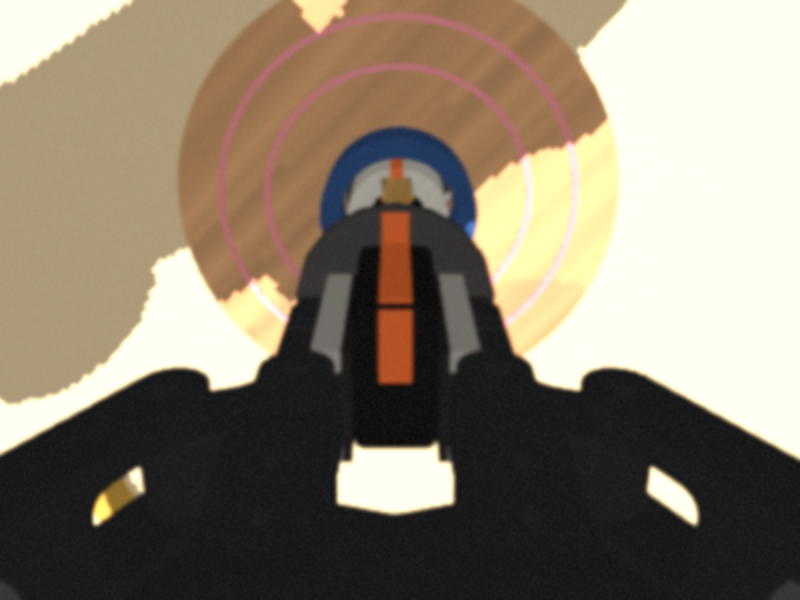

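The view shows the orange collar stripe, the key and the hub mark aligned in one column (crop col 397). I'll work out the shaft's fore-aft offset in the hand from the grip's edges.

```bash
python3 - <<'E'
from fit import *
s=robot.read_state();im=shot("wrist");im["T"]=np.array(im["tool_from_camera"])
# precise rows along stripe column(s)
g=cv2.cvtColor(im["color"],cv2.COLOR_RGB2HSV).astype(int)
col=im["color"][:,316:321].mean(1)
for r in list(range(238,250))+list(range(286,298))+list(range(326,337)): print(r,col[r].round().astype(int),end="; ")
col=im["color"][:,305:311].mean(1);print()
for r in range(356,368): print(r,col[r].round().astype(int),end="; ")
print()
for n,row,z,r in(("collar front",243.5,.0242,23),("grip front",292.5,-.0098,15),("stripe in",332,-.0098,0),("grip back",362.5,-.0098,-15)):
    for dz in(-.002,0,.002): print(n,dz,(at(im,(row,318.5),z+dz)*1000).round(2),"->x0",(at(im,(row,318.5),z+dz)[0]*1000-r).round(2))
E
```

```text
238 [74 56 31]; 239 [74 56 31]; 240 [66 50 29]; 241 [48 38 27]; 242 [31 27 24]; 243 [26 25 25]; 244 [31 27 27]; 245 [51 32 26]; 246 [78 39 23]; 247 [95 44 22]; 248 [100  46  22]; 249 [101  46  22]; 286 [88 41 19]; 287 [88 40 18]; 288 [90 41 19]; 289 [92 42 19]; 290 [90 41 19]; 291 [72 32 15]; 292 [39 17 10]; 293 [25 13  9]; 294 [54 25 14]; 295 [83 38 18]; 296 [96 44 21]; 297 [100  46  22]; 326 [101  46  22]; 327 [101  46  22]; 328 [101  46  22]; 329 [101  46  23]; 330 [94 43 21]; 331 [73 33 17]; 332 [39 18 11]; 333 [14  9  9]; 334 [8 8 9]; 335 [10 10 11]; 336 [10 10 10]; 
356 [9 8 9]; 357 [10 10 10]; 358 [9 8 8]; 359 [10  9 10]; 360 [9 8 9]; 361 [10  9 10]; 362 [25 22 18]; 363 [71 64 50]; 364 [132 118  92]; 365 [178 160 125]; 366 [192 173 136]; 367 [193 174 136]; 
collar front -0.002 [23.57  1.07 22.2 ] ->x0 0.57
collar front 0 [22.97  1.08 24.2 ] ->x0 -0.03
collar front 0.002 [22.37  1.09 26.2 ] ->x0 -0.63
grip front -0.002 [ 16.13   0.97 -11.8 ] ->x0 1.13
grip front 0 [15.21  0.97 -9.8 ] ->x0 0.21
grip front 0.002 [14.3   0.98 -7.8 ] ->x0 -0.7
stripe in -0.002 [  0.7    0.99 -11.8 ] ->x0 0.7
stripe in 0 [-0.49  1.   -9.8 ] ->x0 -0.49
stripe in 0.002 [-1.68  1.01 -7.8 ] ->x0 -1.68
grip back -0.002 [-12.09   1.01 -11.8 ] ->x0 2.91
grip back 0 [-13.51   1.02  -9.8 ] ->x0 1.49
grip back 0.002 [-14.93   1.02  -7.8 ] ->x0 0.07
```

Emit:
play_rows(
  rows=[
    [8,0,0,5,0,0,0],
    [8,0,0,5,0,0,0],
    [8,0,0,4,0,0,0],
    [8,0,0,2,0,0,0],
    [8,0,0,2,0,0,0],
    [8,0,0,1,0,0,0],
    [8,0,0,1,0,0,0],
    [8,0,0,1,0,0,0],
    [8,0,0,1,0,0,0],
    [8,0,0,0,0,0,0],
    [8,0,0,0,0,0,0],
  ],
)

```text
t: 21.12
tcp_pos: [0.5741, 0.0111, 0.1579]
eef_rot: [2.938, 1.113, 0.0]
contact_force: [-0.8, 0.6, -1.5]
gripper_width: 0.0151
gripper_force: 58.7
```

Emit:
play_rows(
  rows=[
    [8,0,0,1,0,0,0],
    [8,0,0,1,0,0,0],
    [8,0,0,1,0,0,0],
    [8,0,0,1,0,0,0],
    [8,0,0,0.5,0,0,0],
    [8,0,0,0,0,0,0],
    [8,0,0,0,0,0,0],
  ],
)

```text
t: 21.7
tcp_pos: [0.5741, 0.0111, 0.1533]
eef_rot: [-2.938, -1.113, 0.0]
contact_force: [0.2, 0.2, -1.2]
gripper_width: 0.0148
gripper_force: 58.7
```

Emit:
play_rows(
  rows=[
    [8,0,0,0.7,0,0,0],
    [8,0,0,0.7,0,0,0],
    [8,0,0,0.7,0,0,0],
    [8,0,0,0.7,0,0,0],
    [8,0,0,0.7,0,0,0],
    [8,0,0,0,0,0,0],
    [8,0,0,0,0,0,0],
  ],
)

```text
t: 22.28
tcp_pos: [0.574, 0.0111, 0.1498]
eef_rot: [-2.938, -1.113, 0.0]
contact_force: [-1.0, -0.4, -1.7]
gripper_width: 0.0152
gripper_force: 58.7
```

Emit:
play_rows(
  rows=[
    [8,0,0,1,0,0,0],
    [8,0,0,1,0,0,0],
    [8,0,0,1,0,0,0],
    [8,0,0,1,0,0,0],
    [8,0,0,1,0,0,0],
    [8,0,0,1,0,0,0],
    [8,0,0,1,0,0,0],
    [8,0,0,1,0,0,0],
    [8,0,0,0,0,0,0],
    [8,0,0,0,0,0,0],
  ],
)

```text
t: 23.12
tcp_pos: [0.574, 0.0111, 0.1418]
eef_rot: [-2.938, -1.113, 0.0]
contact_force: [0.4, -0.5, -1.5]
gripper_width: 0.0147
gripper_force: 58.7
```

The tip is 20 mm deep with no resistance, so the key is in the keyway. I'll continue down onto the spring.

Emit:
play_rows(
  rows=[
    [8,0,0,1.5,0,0,0],
    [8,0,0,1.5,0,0,0],
    [8,0,0,1.5,0,0,0],
    [8,0,0,1.5,0,0,0],
    [8,0,0,1.5,0,0,0],
    [8,0,0,1.5,0,0,0],
    [8,0,0,1.5,0,0,0],
    [8,0,0,1.5,0,0,0],
    [8,0,0,1,0,0,0],
    [8,0,0,1,0,0,0],
    [8,0,0,1,0,0,0],
    [8,0,0,0,0,0,0],
    [8,0,0,0,0,0,0],
  ],
)

```text
t: 24.2
tcp_pos: [0.5741, 0.0111, 0.1273]
eef_rot: [2.937, 1.113, 0.001]
contact_force: [-1.8, 0.8, 4.5]
gripper_width: 0.0152
gripper_force: 59.6
```

Emit:
play_rows(
  rows=[
    [8,0,0,1,0,0,0],
    [8,0,0,1,0,0,0],
    [8,0,0,1,0,0,0],
    [8,0,0,1,0,0,0],
    [8,0,0,1,0,0,0],
    [8,0,0,1,0,0,0],
    [8,0,0,0.7,0,0,0],
    [8,0,0,0,0,0,0],
    [8,0,0,0,0,0,0],
  ],
)

```text
t: 24.95
tcp_pos: [0.5742, 0.0111, 0.121]
eef_rot: [2.937, 1.113, 0.001]
contact_force: [-2.3, 1.5, 10.2]
gripper_width: 0.0149
gripper_force: 60.3
```

Emit:
play_rows(
  rows=[
    [8,0,0,0.5,0,0,0],
    [8,0,0,0.5,0,0,0],
    [8,0,0,0.5,0,0,0],
    [8,0,0,0,0,0,0],
    [8,0,0,0,0,0,0],
  ],
)

```text
t: 25.37
tcp_pos: [0.5742, 0.0111, 0.1202]
eef_rot: [2.937, 1.113, 0.002]
contact_force: [-5.7, 0.9, 15.1]
gripper_width: 0.0154
gripper_force: 61.0
```

Emit:
play_rows(
  rows=[
    [8,0,0,0.5,0,0,0],
    [8,0,0,0,0,0,0],
    [8,0,0,0,0,0,0],
    [8,0,0,0,0,0,0],
  ],
)

```text
t: 25.7
tcp_pos: [0.5742, 0.0111, 0.1202]
eef_rot: [2.937, 1.113, 0.003]
contact_force: [-6.4, 0.4, 17.3]
gripper_width: 0.0152
gripper_force: 61.6
```

```bash
python3 g.py w10; python3 - <<'E'
from fit import *
im=shot("wrist");M["d"]=[(.076,.07)];print("wheel",fit(im,"d",(.5745,.0109),.008))
im=shot("scene");print("scene wheel",fit(im,"d",(.5745,.0109),.008))
E
```

```text
25.7 [0.57422426 0.01106995 0.12018315] [1.68250414e+02 6.37771329e+01 1.51733037e-01] yaw 41.519562485892685 [-6.39919146  0.42486849 17.28414326] 0.015202716507024056
-0.023 [0.58108323 0.01624594] -2.5295518014189997 in tool [8.56655042 0.67121152 0.01107844]
-0.025 [0.58073364 0.01597879] -2.536366575466074 in tool [8.12771123 0.63950218 0.01051546]
-0.027 [0.5804434  0.01580757] -2.539141777717069 in tool [7.79690968 0.57530582 0.01002269]
hub in tool [-0.09328191  0.12282186 32.18332244]
wheel (array([0.57516057, 0.01113174]), np.float64(-2.512917492801256))
scene wheel (array([0.57848926, 0.01373447]), np.float64(-2.9697880356127313))
```

View pics/cw10.png

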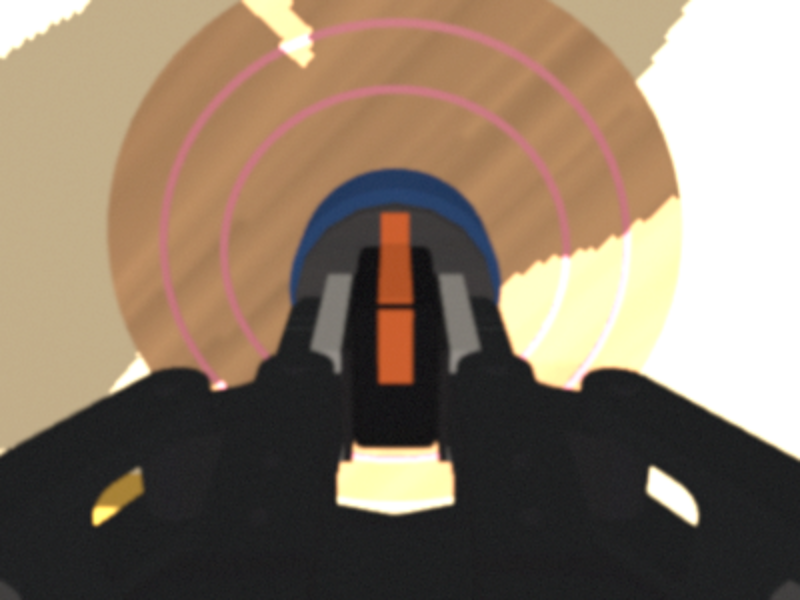

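The picture shows the collar seated on the boss and the wheel level and centred. The shaft is still gripped, its grip at the same pixels as before (crop col 397, rows 245–445), so it hasn't slipped. I'll hand it in.

```bash
python3 -c "
from rig import workorder
print(workorder.job_done())"
```

```text
the job is handed in; nothing more can be done
None
```

I handed the job in with the wheel resting on the shoulder over the hub and the keyed shaft pressed fully home, still gripped and pushed down; no verdict came back.

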